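# Open out the fold-down ware flap on its slide-out supports

## Robot

A 6-joint arm with a two-finger parallel gripper is mounted at the origin on the work surface. World frame = base frame: x ahead of the robot, y to its left, z up, the work surface at z = 0. Lengths are in m, angles in degrees, forces in N, time in s.
With the tool pointing down it reaches from about 0.35 to 0.775 m from the base axis. Payload 7.3 kg.
Tool frame: the origin (TCP) lies at the very end of the fingers, on their centre line; the grasp point (between the pads) lies 19 mm behind it (grip_depth is the distance from the TCP to the grasp point, in m); z points along the fingers, y is the line along which they close (so a half turn about z gives the same grasp; the last joint's range is limited). The gripper opens to 92 mm and grips with 3 to 60 N. Pads are 19 mm wide; open, the fingers measure 130 mm over their backs; the gripper's body (75 mm by 190 mm) begins 47 mm behind the grasp point.
Start: joints at [-82.162, 19.595, 87.324, -0, 73.075, -8.365], TCP at [0.147, -0.504, 0.227] pointing down, gripper open.
Joint ranges: [-145.02, 145.02], [-44.19, 115.74], [2.07, 154.8], [-57.11, 237.11], [16.16, 152.29], [-177.93, 177.93]. Speed limits (degrees/s): [147.25, 147.25, 180, 180, 180, 180].

## Interface

Orientations are given as a 3x3 rotation matrix whose columns are the frame's x, y, z axes.
In Python, from cell import get_state, read_camera, job_done, grip_depth gives the robot as it stands.
- The arm moves only by the shell command python3 -m inch 'ROWS' [FORCE]. ROWS is JSON, a list of rows, each a list of 3 entries, a list of its own where there are three numbers: the turn, a rotation vector about the tool's x, y, z each as a share of 60 degrees, from -1 to 1, then the shift along the tool's x, y, z each as a share of 150 mm, from -1 to 1, then the closure, from -1 (fully open) to 1 (shut). In form: [[[rx, ry, rz], [dx, dy, dz], fingers], ...]. A call has 1 to 5 rows; each row shifts and turns the commanded pose from where the row before left it, along the tool's axes as they then stand; what a row does not reach is not made up. A row lasts 1/10 s, in which the tool goes at most 50 mm and 8.59 degrees, less where a joint would pass 70% of its speed; a pose out of reach is approached as far as the arm can. A call with a number of a shift or a turn outside -1 to 1 is refused whole. A call with a gripper value outside its range is refused whole. The fingers move at their own pace and stop on an object; FORCE is the grip in N (left out, the last holds). Time passes only in rows, so rows that do not move let the fingers close. It gives the time, the measured TCP pose, the force, the opening and the grip force at its end, in the units of the state.
- get_state(): the state, without advancing time (a new reading comes with each control period).
- read_camera(name): name is "side" or "top" or "wrist"; returns a dict with "pixels" (420x560x3 uint8, red, green, blue), "fov_y" (degrees; the focal length in pixels is half the picture's height over the tangent of half this angle, whatever the lens; pixels are square), "cx", "cy" (the principal point, pixels), "extrinsics" (4x4, takes a point from world to camera coordinates). Camera axes: x right, y down, z forward; pixel columns grow to the right and rows downward; lengths in m; the calibration is good to about 2 mm. A picture is of the moment at which its call begins. There is no depth.
- job_done(): hands the job in; it is judged then, once.
The state is a dict: "time_s": time; "joints": joint angles; "qvel": joint speeds; "effort": joint torques, N m; "position": TCP position; "tcp_rot": TCP orientation; "ft_force": force on the tool from outside, world axes, zero at the start; "torque": the same for the moment, N m; "opening": finger opening in m; "grasp_force": force on a finger pad.
Only numpy, scipy, OpenCV 4.12 (cv2) and the standard library are available. Lean on these libraries where they do the work, as an engineer would, in place of code of your own. Each camera call takes 0.05 s, during which the arm holds its last target. There are 200 camera calls.

## Task

Get the fold-down shelf of the blue bench unit ready for drying pots: first pull both red-ended supports all the way out to their stops, and only then swing the flap (it has a metal bar to hold it by) forward and lower it gently, never letting it drop, until it rests level on the two supports. Let go of everything, and leave the pot, mug and jar around it where they stand.

Things in the scene. Friction and masses are not known exactly. Their poses are not given: they have to be found in the camera images.
- unit: Fixed blue and plywood bench unit, 260 mm wide (y), 194 mm deep, 215 mm high, front roughly towards the robot. Origin on the table straight below the hinge line, mid width; x points into the unit (away from its front), y to the left seen from the front, z up. Base front 4 mm behind the hinge line; top board begins 59 mm behind it; tiles on it, 130 mm and more behind it, reach 223 mm high.
- left_support (a joint): Left support (unit's +y side): a wooden bar 20 mm wide and 26 mm high (its top at 100 mm height), 85 mm left of the unit's middle, that slides straight out along the unit's -x. Value in m: 0 fully in, 0.11 fully out at the stop. It starts 0 to 20 mm out. Slides against about 2 N of friction, stays where left.
- right_support (a joint): Right support, the same, 85 mm right of the unit's middle (unit's -y). 0 fully in, 0.11 fully out.
- left_pull (a point): Middle of the red front end of the left support, moving with it. Fully in, the end sticks out 28 mm before the hinge line and this point 14 mm; 20 mm wide (unit y), 26 mm high, the point half-way up, 87 mm above the table. Free at both sides, below and in front; the closed flap rises just behind, so a hand straight above hits it: lean the tool back towards the robot, 25 to 35 degrees.
- right_pull (a point): The same point on the right support.
- flap (a joint): Hinged wooden flap, 230 mm wide, 140 mm from hinge to free edge, 14 mm thick, 0.3 to 0.55 kg. In rad: 0 closed (leaning back 12 degrees, stays so by its weight), grows as it swings forward and down; 0.21 upright, 1.78 level on the pulled-out supports. Past upright it falls unless held; without supports it drops below level, to 2.13. Hinge nearly free.
- flap_hinge (a point): Point on the hinge axis at the middle of the flap, 100 mm above the table; the axis runs along unit y. The front face of the closed flap passes through it.
- flap_bar (a point): Middle of the flap's round aluminium pull bar, moving with it: 10 mm diameter, parallel to the hinge, 110 mm long between two arms, 30 mm clear of the flap's free edge, 175 mm from the hinge. Highest (about 270 mm) when closed; nearest the robot when the flap is down, then 107 mm above the table. Can be pinched from above, fingers before and behind it; it turns between them.
- clay_pot_mid (a point): Bystander: ochre unglazed clay pot, 76 mm diameter, 85 mm high; point half-way up.
- dotted_mug_mid (a point): Bystander: white mug with red dots, no handle, 74 mm diameter, 90 mm high; point half-way up.
- white_jar_mid (a point): Bystander: white plastic jar with blue lid, 68 mm diameter, 85 mm high; point half-way up.

How it is judged (in metres and radians):
On the way, in this order (a step that is already met when the one before it is completed fails the run):
1. both supports are pulled out to within 10 mm of their stops while the flap is still up (value of joint each of left_support, right_support above 0.1 m and value of joint flap below 0.5 rad), for 0.2 s.
2. the flap lies level on the supports (value of joint flap between 1.74 and 1.82 rad), for 0.2 s.
At the end, for the whole second after the job is handed in: Both supports are out to within 10 mm of their stops (over 100 of 110 mm), and the flap lies at rest on them, level within about 2 degrees (joint 1.74 to 1.82 rad); the pot, mug and jar are within 25 mm of where they stood (all of step 2 and value of joint each of left_support, right_support above 0.1 m and velocity of joint flap below 0.1 rad/s and distance of each of clay_pot_mid, dotted_mug_mid, white_jar_mid from where it was at the start of the episode below 0.025 m); the robot touches nothing.
It fails at once if the flap is swung forward before both supports are pulled out to within 15 mm of their stops (value of joint flap above 0.5 rad and value of joint any of left_support, right_support below 0.095 m).
It fails at once if the flap is dropped: it swings down faster than 3 rad/s (velocity of joint flap above 3 rad/s).
It fails at once if the clay pot is moved by more than 25 mm or tipped (distance of clay_pot_mid from where it was at the start of the episode above 0.025 m or angle between clay_pot_mid's own z axis and vertical above 0.5 rad).
It fails at once if the dotted mug is moved by more than 25 mm or tipped (distance of dotted_mug_mid from where it was at the start of the episode above 0.025 m or angle between dotted_mug_mid's own z axis and vertical above 0.5 rad).
It fails at once if the jar is moved by more than 25 mm or tipped (distance of white_jar_mid from where it was at the start of the episode above 0.025 m or angle between white_jar_mid's own z axis and vertical above 0.5 rad).
It also fails if it takes over 61 s, if anything falls off the work surface, if the arm or the gripper's body presses on something with over 40 N, if the wrist force passes 120 N, or if a joint passes its speed limit or range.

## Working session

There is one attempt and no reset: what is moved stays moved. The work goes in short steps, Python scripts to look and compute and a shell command to move; the robot and the scene stay as the last step left them, time stands still between calls to the robot, and variables do not carry over. Pictures are saved under pics/ and viewed, at most 10 in all, crops included, and the job is handed in when it is done.

```bash
ls; mkdir -p pics; python3 - <<'E'
from cell import *
import cv2,json,numpy as np
for n in ("side","top"):
    c=read_camera(n); cv2.imwrite(f"pics/{n}0.png",c["pixels"][:,:,::-1])
    print(n,c["fov_y"],c["cx"],c["cy"],np.round(c["extrinsics"],4).tolist())
    np.savez(f"{n}.npz",**{k:c[k] for k in("fov_y","cx","cy","extrinsics","pixels")})
print(get_state(),grip_depth)
E
```

```text
pics
side 47.433576936197746 279.55662349924154 205.60190264831155 [[0.8277, -0.5611, -0.0112, -0.4865], [-0.4196, -0.6054, -0.6763, 0.3721], [0.3727, 0.5645, -0.7365, 0.7896], [0.0, 0.0, 0.0, 1.0]]
top 57.32231684650821 278.5753939281011 206.13999156379313 [[0.0166, -0.9995, 0.0254, -0.0193], [-0.9935, -0.0194, -0.1122, 0.5894], [0.1127, -0.0234, -0.9934, 0.868], [0.0, 0.0, 0.0, 1.0]]
{'time_s': 0.1, 'joints': array([-8.21632532e+01,  1.96312054e+01,  8.73697301e+01, -3.32592355e-04,
        7.30751238e+01, -8.36492754e+00]), 'qvel': array([ 0.00341279, -0.09027435, -0.12820735,  0.0434523 ,  0.01111239,
        0.07553242]), 'effort': array([ 9.32306648e-04, -4.32004774e+01, -2.44695836e+01,  7.18101743e-02,
        5.25977102e-02, -5.88704552e-05]), 'position': array([ 0.14645885, -0.50379383,  0.22613803]), 'tcp_rot': array([[ 9.60285077e-01,  2.79020672e-01, -1.86505333e-04],
       [ 2.79020671e-01, -9.60284196e-01,  1.31432938e-03],
       [ 1.87626941e-04, -1.31416973e-03, -9.99999119e-01]]), 'ft_force': array([ 0.17376462,  0.63705122, -0.22398957]), 'torque': array([ 0.04900178, -0.01825708,  0.03000746]), 'grasp_force': 0.0, 'opening': 0.09189489359577363} 0.0188
```

View pics/side0.png

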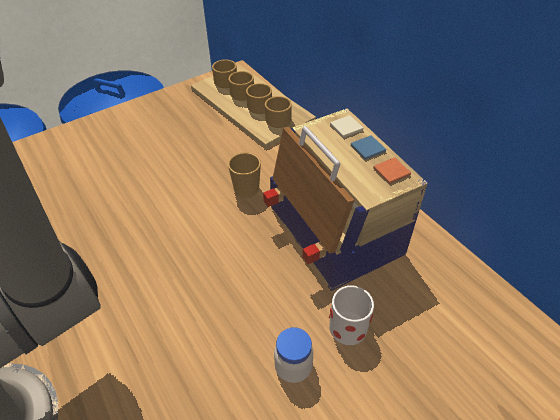

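View pics/top0.png

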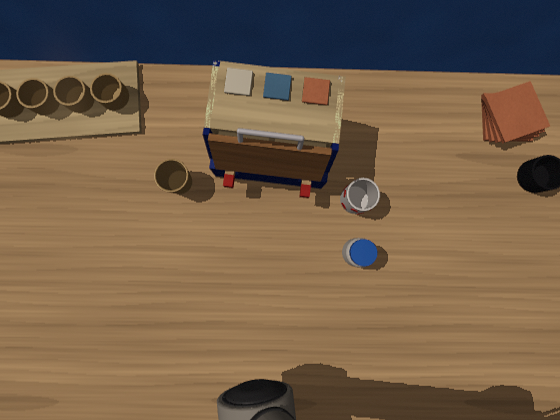

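The side view shows the unit, with red ends at about (271,198) left and (312,253) right and the bar from (304,130) to (337,176). In the top view the reds are at (229,179) and (305,188), the bar runs (238,131)-(302,138), the pot is at (172,176), the mug at (361,195) and the jar at (361,252). I'll zoom in for precise corners.

```bash
python3 - <<'E'
import cv2,numpy as np
t=np.load("top.npz")["pixels"];s=np.load("side.npz")["pixels"]
a=cv2.resize(t[110:210,200:340],None,fx=2.8,fy=2.8*1,interpolation=3) 
r=lambda im,x,y,w,h,f:cv2.resize(im[y:y+h,x:x+w],(w*f,h*f),interpolation=cv2.INTER_CUBIC)
A=r(t,200,115,130,90,3);B=r(s,255,115,100,150,4)
C=np.zeros((600,800,3),np.uint8);C[:270,:390]=A;C[:600,400:800]=B
cv2.imwrite("pics/z.png",C[:,:,::-1])
for n,im in(("top",t),("side",s)):
    h=cv2.cvtColor(im,cv2.COLOR_RGB2HSV);m=(((h[...,0]<5)|(h[...,0]>174))&(h[...,1]>190)&(h[...,2]>60)).astype(np.uint8)
    k,l,st,c=cv2.connectedComponentsWithStats(m)
    for i in range(1,k):
        if st[i,4]>15:print(n,st[i],c[i])
E
```

```text
top [223 174  11  13 114] [228.11403509 180.23684211]
top [300 185  11  12 114] [304.66666667 190.46491228]
side [264 189  14   9  72] [270.38888889 193.02777778]
side [304 244  15  12 104] [311.01923077 249.31730769]
```

View pics/z.png

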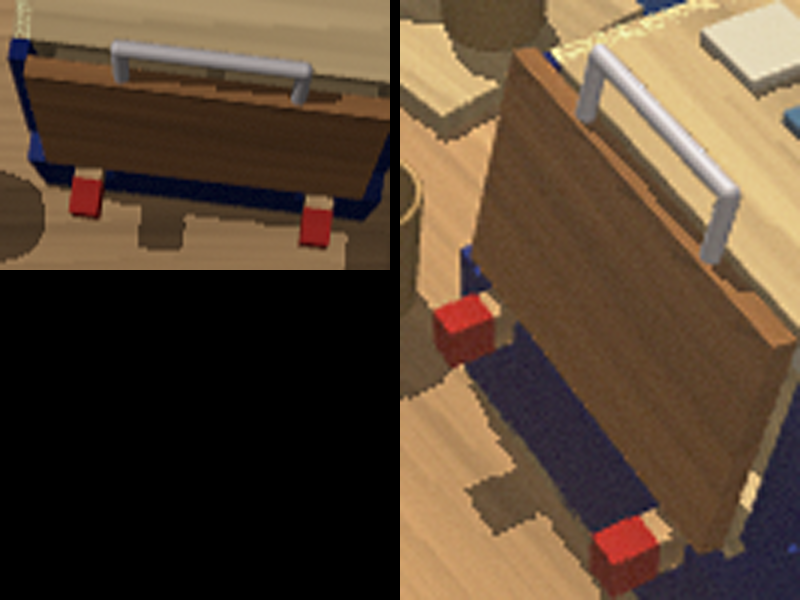

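```bash
cat > h.py <<'E'
import numpy as np,cv2
from scipy.optimize import least_squares
C={n:dict(np.load(n+".npz")) for n in("top","side")}
def proj(n,p,c=None):
    c=c or C[n];q=c["extrinsics"]@np.r_[p,1];f=210/np.tan(np.radians(c["fov_y"])/2)
    return np.array([c["cx"]+f*q[0]/q[2],c["cy"]+f*q[1]/q[2]])
def U(v,p):
    c,s=np.cos(v[2]),np.sin(v[2]);return np.array([v[0]+c*p[0]-s*p[1],v[1]+s*p[0]+c*p[1],p[2]])
def onplane(n,uv,z):
    return least_squares(lambda q:proj(n,[q[0],q[1],z])-uv,[.5,0]).x
E
python3 - <<'E'
from h import *
a=np.radians(12);bx,bz=.175*np.sin(a),.1+.175*np.cos(a)
def res(v,full=False):
    r=[]
    for n,y,uv in(("top",.055,(239,130.3)),("top",-.055,(302.3,138.3)),("side",.055,(304.25,127.75)),("side",-.055,(338.25,163.25))):
        r+=list(proj(n,U(v,[bx,y,bz]))-uv)
    for n,y,i,uv in(("top",.085,3,(228.3,186)),("top",-.085,4,(305,196)),("side",.085,3,(264.75,196.5)),("side",-.085,4,(305,253.5))):
        r+=list(proj(n,U(v,[-.028-v[i],y,.1]))-uv)
    return np.array(r)
s=least_squares(res,[.6,0,0,.01,.01]);v=s.x
print(v.round(4),np.degrees(v[2]),s.fun.round(1));np.save("unit.npy",v)
for k,y,i in(("L",.085,3),("R",-.085,4)):print(k,U(v,[-.014-v[i],y,.087]))
print("bar",U(v,[bx,0,bz]),"bar down",U(v,[-.175,0,.107]))
print("pot",onplane("top",(172,175),.085),"mug",onplane("top",(362,193),.09),"jar",onplane("top",(362,252),.085))
E
```

```text
[ 0.6531  0.0162 -0.0894  0.0098  0.0134] -5.1245292002749885 [ 0.5  0.7 -0.6 -0.4  0.7  0.5 -0.2 -0.2 -0.5  0.5  0.1  0.5  0.4 -0.4
  0.4 -0.3]
L [0.63704622 0.1030071  0.087     ]
R [ 0.61827749 -0.06599196  0.087     ]
bar [0.68936407 0.01297417 0.27117583] bar down [0.47882444 0.03185518 0.107     ]
pot [0.64865876 0.2298691 ] mug [ 0.61623129 -0.19200819] jar [ 0.4861827  -0.19219833]
```

```bash
cat >> h.py <<'E'
def bar(th):
    f=th-np.radians(12);return np.array([-.175*np.sin(f)+.007*np.cos(f),0,.1+.175*np.cos(f)+.007*np.sin(f)])
def Ru(v):
    c,s=np.cos(v[2]),np.sin(v[2]);return np.array([[c,-s,0],[s,c,0],[0,0,1]])
def Rpull(v,a=30):
    s,c=np.sin(np.radians(a)),np.cos(np.radians(a));return Ru(v)@np.array([[c,0,s],[0,-1,0],[s,0,-c]])
def Rbar(v): return Ru(v)@np.array([[0,1,0],[1,0,0],[0,0,-1.]])
def need(R,p,msg=""):
    from cell import get_state
    from scipy.spatial.transform import Rotation as Q
    s=get_state();R0=s["tcp_rot"]
    print(msg,"turn",(Q.from_matrix(R0.T@R).as_rotvec(degrees=True)/60).round(3),"shift now-axes",(R0.T@(p-s["position"])/.15).round(3),"shift after-turn",(R.T@(p-s["position"])/.15).round(3))
E
python3 - <<'E'
from h import *
b=bar(0)
def res(v):
    r=[]
    for n,y,uv in(("top",.055,(239,130.3)),("top",-.055,(302.3,138.3)),("side",.055,(304.25,127.75)),("side",-.055,(338.25,163.25))):
        r+=list(proj(n,U(v,b+[0,y,0]))-uv)
    for n,y,i,uv in(("top",.085,3,(228.3,186)),("top",-.085,4,(305,196)),("side",.085,3,(264.75,196.5)),("side",-.085,4,(305,253.5))):
        r+=list(proj(n,U(v,[-.028-v[i],y,.1]))-uv)
    return np.array(r)
s=least_squares(res,[.6,0,0,.01,.01]);v=s.x
print(v.round(4),np.degrees(v[2]),s.fun.round(1));np.save("unit.npy",v)
R=Rpull(v)
for k,y,i in(("L",.085,3),("R",-.085,4)):
    p=U(v,[-.014-v[i],y,.087]);print(k,p); need(R,p+R[:,2]*(.016-.12),k)
E
```

```text
[ 0.6469  0.017  -0.0866  0.0032  0.0073] -4.960409195768501 [ 0.4  0.7 -0.8 -0.6  0.7  0.9 -0.1  0.2 -0.6  0.4  0.1  0.5  0.4 -0.5
  0.4 -0.3]
L [0.63707785 0.10319703 0.087     ]
L turn [-0.094  0.494  0.344] shift now-axes [ 3.947 -3.098  0.332] shift after-turn [ 2.055 -4.314  1.564]
R [ 0.61830763 -0.06581295  0.087     ]
R turn [-0.094  0.494  0.344] shift now-axes [ 3.512 -2.051  0.33 ] shift after-turn [ 2.032 -3.181  1.551]
```

```bash
python3 -m inch '[[[-0.019,0.099,0.069],[0,0,0],-0.1],[[-0.019,0.099,0.069],[0,0,0],-0.1],[[-0.019,0.099,0.069],[0,0,0],-0.1],[[-0.019,0.099,0.069],[0,0,0],-0.1],[[-0.019,0.099,0.069],[0,0,0],-0.1]]'
python3 -m inch '[[[0,0,0],[0.156,-0.245,0.119],-0.1],[[0,0,0],[0.156,-0.245,0.119],-0.1],[[0,0,0],[0.156,-0.245,0.119],-0.1],[[0,0,0],[0.156,-0.245,0.119],-0.1],[[0,0,0],[0.156,-0.245,0.119],-0.1]]'
python3 -m inch '[[[0,0,0],[0.156,-0.245,0.119],-0.1],[[0,0,0],[0.156,-0.245,0.119],-0.1],[[0,0,0],[0.156,-0.245,0.119],-0.1],[[0,0,0],[0.156,-0.245,0.119],-0.1],[[0,0,0],[0,0,0],-0.1]]'
python3 - <<'E'
from h import *
v=np.load("unit.npy");R=Rpull(v);p=U(v,[-.014-v[4],-.085,.087]); need(R,p+R[:,2]*(.016-.12))
E
```

```text
time_s: 0.6
position: [0.1463, -0.5045, 0.2269]
tcp_rot: [[0.86, -0.091, 0.502], [-0.077, -0.996, -0.048], [0.505, 0.002, -0.863]]
ft_force: [0.5, 0.6, -0.7]
opening: 0.0561
grasp_force: 0.0
time_s: 1.1
position: [0.3087, -0.3324, 0.2074]
tcp_rot: [[0.862, -0.089, 0.499], [-0.076, -0.996, -0.046], [0.501, 0.002, -0.865]]
ft_force: [0.7, -1.5, 0.0]
opening: 0.0505
grasp_force: 0.0
time_s: 1.6
position: [0.4395, -0.1913, 0.1918]
tcp_rot: [[0.863, -0.077, 0.499], [-0.067, -0.997, -0.039], [0.5, 0.0, -0.866]]
ft_force: [-0.3, 0.8, -0.5]
opening: 0.0504
grasp_force: 0.0
 turn [-0.004 -0.     0.008] shift now-axes [ 0.624 -0.929  0.474] shift after-turn [ 0.616 -0.937  0.469]
```

Finish the approach, then look before descending.

```bash
python3 -m inch '[[[0,0,0.008],[0.156,-0.234,0.118],-0.1],[[0,0,0],[0.156,-0.234,0.118],-0.1],[[0,0,0],[0.156,-0.234,0.118],-0.1],[[0,0,0],[0.148,-0.234,0.115],-0.1],[[0,0,0],[0,0,0],-0.1]]'
python3 - <<'E'
from h import *
from cell import *
v=np.load("unit.npy");R=Rpull(v);p=U(v,[-.014-v[4],-.085,.087]); need(R,p+R[:,2]*.016)
cv2.imwrite("pics/w1.png",read_camera("wrist")["pixels"][:,:,::-1])
E
```

```text
time_s: 2.1
position: [0.5672, -0.0654, 0.1775]
tcp_rot: [[0.862, -0.09, 0.499], [-0.079, -0.996, -0.043], [0.501, -0.002, -0.865]]
ft_force: [0.7, -0.9, 0.4]
opening: 0.0507
grasp_force: 0.0
 turn [ 0.    -0.001 -0.004] shift now-axes [-0.008 -0.027  0.799] shift after-turn [-0.007 -0.027  0.799]
```

View pics/w1.png

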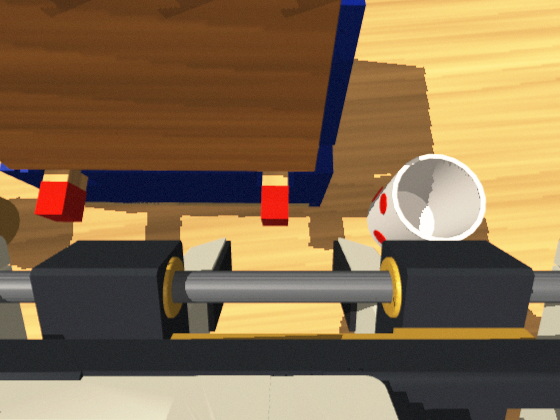

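The wrist view shows the right red end at (275,198), between the open fingers (tips at about x=228 and 342), with the mug clear to the right. I'll descend, grip and check.

```bash
python3 -m inch '[[[0,0,0],[0,-0.02,0.24],-0.1],[[0,0,0],[-0.005,-0.007,0.22],-0.1],[[0,0,0],[0,0,0.2],-0.1],[[0,0,0],[0,0,0.135],-0.1],[[0,0,0],[0,0,0],-0.1]]' 25
python3 -m inch '[[[0,0,0],[0,0,0],1],[[0,0,0],[0,0,0],1],[[0,0,0],[0,0,0],1],[[0,0,0],[0,0,0],1],[[0,0,0],[0,0,0],1]]' 25
python3 - <<'E'
from h import *
v=np.load("unit.npy");R=Rpull(v);p=U(v,[-.014-v[4]-(.114-v[4]),-.085,.087]); need(R,p+R[:,2]*.016)
E
```

```text
time_s: 2.65
position: [0.6276, -0.0745, 0.0813]
tcp_rot: [[0.871, -0.094, 0.483], [-0.086, -0.996, -0.038], [0.484, -0.008, -0.875]]
ft_force: [0.2, 0.9, 0.0]
opening: 0.0503
grasp_force: 0.0
time_s: 3.15
position: [0.6269, -0.0654, 0.0842]
tcp_rot: [[0.871, -0.085, 0.483], [-0.082, -0.996, -0.029], [0.484, -0.015, -0.875]]
ft_force: [4.6, 34.7, 8.4]
opening: 0.0199
grasp_force: 25.0
 turn [-0.013  0.018 -0.006] shift now-axes [-0.661  0.008 -0.282] shift after-turn [-0.656  0.007 -0.294]
```

```bash
python3 -m inch '[[[0,0,0],[0,-0.03,0],1],[[0,0,0],[0,-0.03,0],1],[[0,0,0],[0,0,0],1]]' 25
python3 - <<'E'
from h import *
from cell import get_state
s=get_state();print(s["joints"],s["effort"])
v=np.load("unit.npy");R=Rpull(v);p=U(v,[-.014-v[4],-.085,.087]); need(R,p+R[:,2]*.016)
E
```

```text
time_s: 3.45
position: [0.6283, -0.0651, 0.0842]
tcp_rot: [[0.87, -0.092, 0.484], [-0.084, -0.996, -0.039], [0.486, -0.007, -0.874]]
ft_force: [-3.1, -7.7, -3.2]
opening: 0.0198
grasp_force: 25.0
[-15.56207135  28.46089113 107.61543875  19.39334784  16.17612892
  62.51877943] [  5.55266261 -47.03190923 -19.90891635   0.81201598  -1.76763777
   0.1460421 ]
 turn [-0.003  0.016 -0.008] shift now-axes [-0.047  0.011  0.058] shift after-turn [-0.048  0.01   0.058]
```

Joint 5 is at its lower limit (16.16°) with this lean, so I'll reduce the lean as the support comes out and clears the flap.

```bash
python3 -m inch '[[[0,-0.035,0],[-0.064,0,-0.034],1],[[0,-0.035,0],[-0.065,0,-0.032],1],[[0,-0.035,0],[-0.066,0,-0.030],1],[[0,-0.035,0],[-0.067,0,-0.028],1],[[0,-0.035,0],[-0.068,0,-0.025],1]]' 20
python3 - <<'E'
from h import *
from cell import get_state
s=get_state();print(s["joints"])
v=np.load("unit.npy");print("unit frame tcp",Ru(v).T@(s["position"]-[v[0],v[1],0]))
E
```

```text
time_s: 3.95
position: [0.5747, -0.0599, 0.0842]
tcp_rot: [[0.944, -0.092, 0.318], [-0.089, -0.996, -0.023], [0.319, -0.007, -0.948]]
ft_force: [1.5, -3.1, -6.1]
opening: 0.0201
grasp_force: 20.0
[-15.56959321  26.13689434 106.58733842   7.46466787  29.23270494
  73.84062967]
unit frame tcp [-0.06519988 -0.08285758  0.08415856]
```

```bash
python3 -m inch '[[[0,-0.035,0],[-0.070,0,-0.022],1],[[0,-0.035,0],[-0.070,0,-0.019],1],[[0,-0.035,0],[-0.071,0,-0.016],1],[[0,-0.035,0],[-0.072,0,-0.013],1],[[0,0,0],[-0.072,0,-0.011],1]]' 20
python3 -m inch '[[[0,0,0],[-0.02,0,-0.004],1],[[0,0,0],[0,0,0],1]]' 20
python3 - <<'E'
from h import *
from cell import get_state,read_camera
s=get_state();print(s["joints"])
v=np.load("unit.npy");print("unit frame tcp",Ru(v).T@(s["position"]-[v[0],v[1],0]))
c=read_camera("top");np.savez("t2.npz",pixels=c["pixels"])
h=cv2.cvtColor(c["pixels"],cv2.COLOR_RGB2HSV)
for i,y in((3,.085),(4,-.085)):print(proj("top",U(v,[-.138,y,.1])))
cv2.imwrite("pics/t2.png",cv2.resize(c["pixels"][100:260,150:390],(720,480))[:,:,::-1])
E
```

```text
time_s: 4.45
position: [0.5225, -0.0547, 0.0839]
tcp_rot: [[0.979, -0.092, 0.182], [-0.091, -0.996, -0.01], [0.182, -0.007, -0.983]]
ft_force: [2.6, -2.5, 7.2]
opening: 0.0198
grasp_force: 20.0
time_s: 4.65
position: [0.5197, -0.0545, 0.0839]
tcp_rot: [[0.978, -0.092, 0.185], [-0.092, -0.996, -0.01], [0.185, -0.007, -0.983]]
ft_force: [5.8, -2.8, -0.4]
opening: 0.02
grasp_force: 20.0
[-15.8194857   24.06657431 107.93537561   3.79995511  37.64758931
  76.68846814]
unit frame tcp [-0.1205252  -0.08221168  0.0839429 ]
[221.80664824 235.34218522]
[300.53787204 243.57635526]
```

```bash
python3 -m inch '[[[0,0,0],[-0.02,0,-0.004],1],[[0,0,0],[-0.02,0,-0.004],1],[[0,0,0],[0,0,0],1]]' 20
python3 -m inch '[[[0,0,0],[-0.02,0,-0.004],1],[[0,0,0],[-0.02,0,-0.004],1],[[0,0,0],[0,0,0],1]]' 20
```

```text
time_s: 5.0
position: [0.5172, -0.0543, 0.0847]
tcp_rot: [[0.977, -0.092, 0.192], [-0.092, -0.996, -0.011], [0.192, -0.007, -0.981]]
ft_force: [20.9, -0.0, -9.6]
opening: 0.0198
grasp_force: 20.0
time_s: 5.3
position: [0.5123, -0.0538, 0.0855]
tcp_rot: [[0.977, -0.093, 0.195], [-0.092, -0.996, -0.012], [0.195, -0.006, -0.981]]
ft_force: [22.9, 0.5, -9.0]
opening: 0.0202
grasp_force: 20.0
```

```bash
python3 -m inch '[[[0,0,0],[0,0,0],-0.1],[[0,0,0],[0,0,0],-0.1],[[0,0,0],[0,0,0],-0.1],[[0,0,0],[0,0,-0.15],-0.1],[[0,0,0],[0,0,-0.3],-0.1]]' 20
python3 -m inch '[[[0,0,0],[0,0,-0.15],-0.1],[[0,0,0],[0,0,0],-0.1]]' 20
python3 - <<'E'
from h import *
v=np.load("unit.npy");R=Rpull(v,26);p=U(v,[-.014-v[3],.085,.087]); need(R,p+R[:,2]*(.012-.1))
from cell import read_camera
c=read_camera("top");cv2.imwrite("pics/t3.png",cv2.resize(c["pixels"][90:270,130:400],(720,480))[:,:,::-1])
E
```

```text
time_s: 5.8
position: [0.4909, -0.0512, 0.1466]
tcp_rot: [[0.981, -0.091, 0.169], [-0.092, -0.996, -0.006], [0.169, -0.01, -0.986]]
ft_force: [1.9, -0.2, 0.5]
opening: 0.0498
grasp_force: 0.0
time_s: 6.0
position: [0.4904, -0.052, 0.1741]
tcp_rot: [[0.979, -0.091, 0.182], [-0.091, -0.996, -0.01], [0.183, -0.007, -0.983]]
ft_force: [0.1, 0.0, -0.5]
opening: 0.0507
grasp_force: 0.0
 turn [-0.005  0.258 -0.006] shift now-axes [ 0.601 -1.118  0.174] shift after-turn [ 0.541 -1.115  0.323]
```

View pics/t3.png

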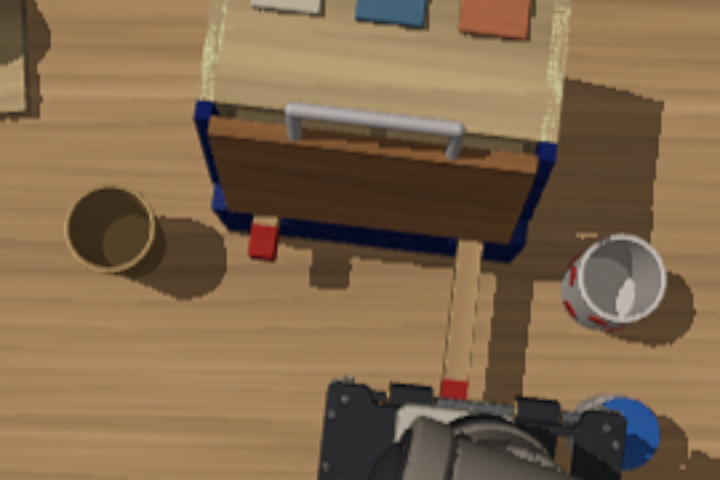

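The right support is out, with its red end at (453,390) in the crop. The left red end is still in at (263,241), and the pot at (112,230) and mug at (618,280) haven't moved. On to the left support.

```bash
python3 -m inch '[[[0,0,0],[0.12,-0.224,0.035],-0.1],[[0,0,0],[0.12,-0.224,0.035],-0.1],[[0,0,0],[0.12,-0.224,0.035],-0.1],[[0,0,0],[0.12,-0.224,0.035],-0.1],[[0,0,0],[0.12,-0.224,0.035],-0.1]]' 20
python3 -m inch '[[[0,0.129,0],[0,0,0],-0.1],[[0,0.129,0],[0,0,0],-0.1],[[0,0,0],[0,0,0],-0.1]]' 20
python3 - <<'E'
from h import *
from cell import get_state
print(get_state()["joints"])
v=np.load("unit.npy");R=Rpull(v,26);p=U(v,[-.014-v[3],.085,.087]); need(R,p+R[:,2]*.012)
E
```

```text
time_s: 6.55
position: [0.5972, 0.1086, 0.16]
tcp_rot: [[0.981, -0.091, 0.173], [-0.091, -0.996, -0.008], [0.173, -0.008, -0.985]]
ft_force: [1.1, -0.9, 0.2]
opening: 0.0507
grasp_force: 0.0
time_s: 6.85
position: [0.5913, 0.1079, 0.1568]
tcp_rot: [[0.902, -0.089, 0.422], [-0.083, -0.996, -0.032], [0.423, -0.006, -0.906]]
ft_force: [-0.5, -0.4, -0.3]
opening: 0.0506
grasp_force: 0.0
[  5.1693791   20.58638438 103.60674137  -7.73114288  31.2939641
 106.09347791]
 turn [-0.004  0.016 -0.005] shift now-axes [0.082 0.007 0.631] shift after-turn [0.071 0.005 0.633]
```

```bash
python3 -m inch '[[[0,0,0],[0.04,0,0.2],-0.1],[[0,0,0],[0.04,0,0.17],-0.1],[[0,0,0],[0,0,0.14],-0.1],[[0,0,0],[0,0,0.12],-0.1],[[0,0,0],[0,0,0],-0.1]]' 20
python3 - <<'E'
from h import *
from cell import get_state
print(get_state()["joints"])
v=np.load("unit.npy");R=Rpull(v,26);p=U(v,[-.014-v[3],.085,.087]); need(R,p+R[:,2]*.012)
E
```

```text
time_s: 7.35
position: [0.6488, 0.1022, 0.0792]
tcp_rot: [[0.901, -0.093, 0.425], [-0.087, -0.996, -0.033], [0.426, -0.007, -0.905]]
ft_force: [-0.6, 0.7, 0.3]
opening: 0.0507
grasp_force: 0.0
[  4.02736753  31.79015986  99.6763334   -8.95898442  23.81151719
 106.83937259]
 turn [-0.004  0.013 -0.008] shift now-axes [-0.048  0.001 -0.001] shift after-turn [-0.048  0.    -0.001]
```

```bash
python3 -m inch '[[[0,0,0],[-0.045,0,0],-0.1],[[0,0,0],[0,0,0],1],[[0,0,0],[0,0,0],1],[[0,0,0],[0,0,0],1],[[0,0,0],[0,0,0],1]]' 20
python3 -m inch '[[[0,-0.03,0],[-0.066,0,-0.031],1],[[0,-0.03,0],[-0.067,0,-0.029],1],[[0,-0.03,0],[-0.068,0,-0.027],1],[[0,-0.03,0],[-0.069,0,-0.025],1],[[0,-0.03,0],[-0.069,0,-0.023],1]]' 20
python3 - <<'E'
from h import *
from cell import get_state
s=get_state();print(s["joints"])
v=np.load("unit.npy");print("unit frame tcp",Ru(v).T@(s["position"]-[v[0],v[1],0]))
E
```

```text
time_s: 7.85
position: [0.6434, 0.1039, 0.0803]
tcp_rot: [[0.897, -0.091, 0.433], [-0.086, -0.996, -0.032], [0.434, -0.009, -0.901]]
ft_force: [-1.1, -0.2, 0.9]
opening: 0.0232
grasp_force: 0.0
time_s: 8.35
position: [0.589, 0.1095, 0.0798]
tcp_rot: [[0.954, -0.091, 0.287], [-0.09, -0.996, -0.017], [0.287, -0.009, -0.958]]
ft_force: [3.1, 3.5, -3.7]
opening: 0.02
grasp_force: 20.0
[  4.39938652  29.0346857  101.2840705   -4.09300001  33.18449555
 102.79074279]
unit frame tcp [-0.06566552  0.08709444  0.07976455]
```

```bash
python3 -m inch '[[[0,-0.03,0],[-0.071,0,-0.021],1],[[0,-0.03,0],[-0.072,0,-0.018],1],[[0,-0.03,0],[-0.072,0,-0.016],1],[[0,-0.03,0],[-0.073,0,-0.014],1],[[0,0,0],[-0.073,0,-0.012],1]]' 20
python3 -m inch '[[[0,0,0],[-0.03,0,-0.005],1],[[0,0,0],[-0.03,0,-0.005],1],[[0,0,0],[0,0,0],1]]' 20
python3 -m inch '[[[0,0,0],[-0.02,0,-0.003],1],[[0,0,0],[-0.02,0,-0.003],1],[[0,0,0],[0,0,0],1]]' 20
```

```text
time_s: 8.85
position: [0.5348, 0.1148, 0.0796]
tcp_rot: [[0.982, -0.091, 0.167], [-0.092, -0.996, -0.005], [0.167, -0.01, -0.986]]
ft_force: [2.5, 5.2, -0.8]
opening: 0.0203
grasp_force: 20.0
time_s: 9.15
position: [0.5291, 0.1154, 0.0803]
tcp_rot: [[0.98, -0.091, 0.176], [-0.092, -0.996, -0.005], [0.175, -0.011, -0.984]]
ft_force: [15.5, 4.4, -10.3]
opening: 0.0197
grasp_force: 19.9
time_s: 9.45
position: [0.5257, 0.1157, 0.0813]
tcp_rot: [[0.979, -0.091, 0.181], [-0.092, -0.996, -0.005], [0.181, -0.012, -0.983]]
ft_force: [22.0, 3.1, -10.7]
opening: 0.02
grasp_force: 19.9
```

```bash
python3 -m inch '[[[0,0,0],[0,0,0],-0.1],[[0,0,0],[0,0,0],-0.1],[[0,0,0],[0,0,0],-0.1],[[0,0,0],[0,0,-0.15],-0.1],[[0,0,0],[0,0,-0.3],-0.1]]' 20
python3 -m inch '[[[0,0,0],[0,0,-0.3],-0.1],[[0,0,0],[0,0,-0.3],-0.1],[[0,0,0],[0,0,-0.3],-0.1],[[0,0,0],[0,0,-0.3],-0.1],[[0,0,0],[0,0,0],-0.1]]' 20
python3 - <<'E'
from h import *
v=np.load("unit.npy");R=Rbar(v);b=U(v,bar(0))+[0,0,-.013];print(b)
need(R,b+[0,0,.08])
from cell import read_camera
c=read_camera("top");cv2.imwrite("pics/t4.png",c["pixels"][:,:,::-1])
h=cv2.cvtColor(c["pixels"],cv2.COLOR_RGB2HSV);m=(((h[...,0]<5)|(h[...,0]>174))&(h[...,1]>190)&(h[...,2]>60)).astype(np.uint8)
k,l,st,cc=cv2.connectedComponentsWithStats(m)
print([(st[i],cc[i]) for i in range(1,k) if st[i,4]>15])
E
```

```text
time_s: 9.95
position: [0.5046, 0.1154, 0.1431]
tcp_rot: [[0.983, -0.091, 0.157], [-0.091, -0.996, -0.007], [0.157, -0.007, -0.988]]
ft_force: [0.9, -0.4, -0.3]
opening: 0.0495
grasp_force: 0.0
time_s: 10.45
position: [0.4789, 0.1173, 0.3295]
tcp_rot: [[0.98, -0.09, 0.176], [-0.091, -0.996, -0.005], [0.176, -0.011, -0.984]]
ft_force: [-0.6, -0.2, 0.4]
opening: 0.0503
grasp_force: 0.0
[0.68992579 0.01329068 0.25672045]
 turn [ 0.125 -0.14  -1.5  ] shift now-axes [1.451 0.563 0.204] shift after-turn [-0.569  1.462 -0.048]
[(array([217, 224,  11,  12, 107], dtype=int32), array([221.90654206, 229.12149533])), (array([295, 233,  10,  11, 101], dtype=int32), array([299.46534653, 238.11881188]))]
```

Both red ends are out where a full extension would put them. Now I'll turn the tool for the bar.

```bash
python3 -m inch '[[[0,-0.085,0],[0,0,0],-0.1],[[0,-0.085,0],[0,0,0],-0.1],[[0,0,-0.136],[0,0,0],-0.1],[[0,0,-0.136],[0,0,0],-0.1],[[0,0,-0.136],[0,0,0],-0.1]]' 20
python3 -m inch '[[[0,0,-0.136],[0,0,0],-0.1],[[0,0,-0.136],[0,0,0],-0.1],[[0,0,-0.136],[0,0,0],-0.1],[[0,0,-0.136],[0,0,0],-0.1],[[0,0,-0.136],[0,0,0],-0.1]]' 20
python3 -m inch '[[[0,0,-0.136],[0,0,0],-0.1],[[0,0,-0.136],[0,0,0],-0.1],[[0,0,-0.136],[0,0,0],-0.1],[[0,0,0],[0,0,0],-0.1]]' 20
python3 - <<'E'
from h import *
v=np.load("unit.npy");R=Rbar(v);b=U(v,bar(0))+[0,0,-.013]
need(R,b+[0,0,.08])
E
```

```text
time_s: 11.0
position: [0.4769, 0.1168, 0.3208]
tcp_rot: [[0.942, 0.335, -0.016], [0.335, -0.942, 0.009], [-0.012, -0.014, -1.0]]
ft_force: [1.4, -0.0, 0.0]
opening: 0.0503
grasp_force: 0.0
time_s: 11.5
position: [0.4767, 0.1169, 0.321]
tcp_rot: [[0.494, 0.869, -0.016], [0.869, -0.494, 0.009], [0.0, -0.018, -1.0]]
ft_force: [0.0, -0.9, 0.1]
opening: 0.0507
grasp_force: 0.0
time_s: 11.9
position: [0.4768, 0.1169, 0.3212]
tcp_rot: [[0.094, 0.995, -0.015], [0.996, -0.094, 0.009], [0.008, -0.016, -1.0]]
ft_force: [0.2, -0.1, 0.6]
opening: 0.0507
grasp_force: 0.0
 turn [-0.016 -0.007 -0.007] shift now-axes [-0.553  1.477 -0.132] shift after-turn [-0.565  1.475 -0.103]
```

```bash
python3 -m inch '[[[-0.016,-0.007,-0.007],[-0.113,0.27,-0.103],-0.1],[[0,0,0],[-0.113,0.3,0],-0.1],[[0,0,0],[-0.113,0.3,0],-0.1],[[0,0,0],[-0.113,0.3,0],-0.1],[[0,0,0],[-0.113,0.3,0],-0.1]]' 20
python3 -m inch '[[[0,0,0],[0,0,0],-0.1],[[0,0,0],[0,0,0],-0.1]]' 20
python3 - <<'E'
from h import *
from cell import read_camera,get_state
v=np.load("unit.npy");R=Rbar(v);b=U(v,bar(0))+[0,0,-.013]
need(R,b);print(get_state()["joints"])
cv2.imwrite("pics/w5.png",read_camera("wrist")["pixels"][:,:,::-1])
E
```

```text
time_s: 12.4
position: [0.6909, 0.0117, 0.3369]
tcp_rot: [[0.092, 0.996, 0.002], [0.996, -0.092, 0.001], [0.001, 0.002, -1.0]]
ft_force: [0.7, 0.2, 0.2]
opening: 0.0506
grasp_force: 0.0
time_s: 12.6
position: [0.6901, 0.012, 0.3344]
tcp_rot: [[0.092, 0.996, -0.002], [0.996, -0.092, 0.001], [0.001, -0.002, -1.0]]
ft_force: [-0.4, -0.1, 0.2]
opening: 0.0505
grasp_force: 0.0
 turn [-0.002 -0.001 -0.005] shift now-axes [ 0.008 -0.001  0.518] shift after-turn [ 0.008 -0.002  0.518]
[-5.38830284e+00  3.70397217e+01  4.21563313e+01  7.26134979e-02
  1.00916888e+02 -8.98980334e-02]
```

View pics/w5.png

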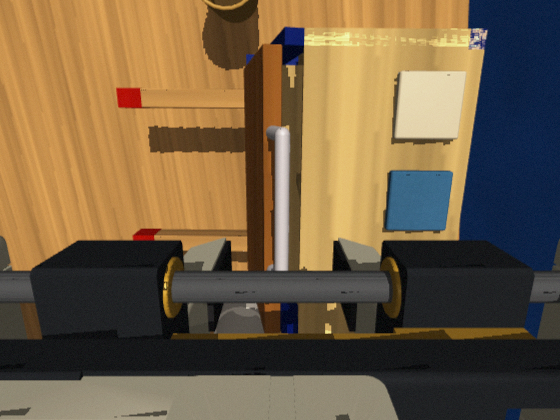

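The wrist view shows the bar (x about 282) centred between the fingers (230–340), and both supports extended on the left. I'll go down and pinch.

```bash
python3 -m inch '[[[0,0,0],[0.008,0,0.2],-0.1],[[0,0,0],[0,0,0.19],-0.1],[[0,0,0],[0,0,0.13],-0.1],[[0,0,0],[0,0,0],-0.1],[[0,0,0],[0,0,0],1]]' 20
python3 -m inch '[[[0,0,0],[0,0,0],1],[[0,0,0],[0,0,0],1],[[0,0,0],[0,0,0],1],[[0,0,0],[0,0,0],1]]' 20
python3 - <<'E'
from h import *
from cell import get_state
s=get_state();v=np.load("unit.npy");b0=bar(0);R=s["tcp_rot"];print(Ru(v).T@(s["position"]-[v[0],v[1],0]),b0)
ths=np.linspace(0,1.78,31);P=[R.T@(Ru(v)@bar(t))/.15 for t in ths]
print(np.round(np.diff(P,axis=0)[:,:],3).tolist())
E
```

```text
time_s: 13.15
position: [0.6895, 0.0147, 0.2624]
tcp_rot: [[0.088, 0.996, 0.006], [0.996, -0.088, 0.001], [0.001, 0.006, -1.0]]
ft_force: [-0.7, 0.5, 0.3]
opening: 0.0465
grasp_force: 0.0
time_s: 13.55
position: [0.6902, 0.0139, 0.2607]
tcp_rot: [[0.088, 0.996, 0.005], [0.996, -0.088, 0.001], [0.001, 0.004, -1.0]]
ft_force: [-0.1, 0.7, -0.6]
opening: 0.015
grasp_force: 0.0
[0.04346427 0.00063832 0.26069747] [0.04323158 0.         0.26972045]
[[-0.0, -0.068, -0.015], [-0.0, -0.068, -0.011], [-0.0, -0.069, -0.007], [-0.0, -0.069, -0.003], [-0.0, -0.069, 0.001], [-0.0, -0.069, 0.005], [-0.0, -0.069, 0.009], [-0.0, -0.068, 0.013], [-0.0, -0.067, 0.017], [-0.0, -0.066, 0.021], [-0.0, -0.065, 0.025], [-0.0, -0.063, 0.029], [-0.0, -0.061, 0.032], [-0.0, -0.059, 0.036], [-0.0, -0.057, 0.039], [-0.0, -0.054, 0.043], [-0.0, -0.052, 0.046], [-0.0, -0.049, 0.049], [-0.0, -0.046, 0.052], [-0.0, -0.043, 0.054], [-0.0, -0.04, 0.057], [-0.0, -0.036, 0.059], [-0.0, -0.033, 0.061], [-0.0, -0.029, 0.063], [-0.0, -0.025, 0.065], [-0.0, -0.021, 0.066], [-0.0, -0.017, 0.067], [-0.0, -0.013, 0.068], [-0.0, -0.009, 0.069], [-0.0, -0.005, 0.069]]
```

```bash
python3 -m inch '[[[0,0,0],[0,0,0],0.5],[[0,0,0],[0,0,0.035],0.5],[[0,0,0],[0,0,0],1],[[0,0,0],[0,0,0],1],[[0,0,0],[0,0,0],1]]' 20
python3 -m inch '[[[0,0,0],[0,-0.068,-0.015],1],[[0,0,0],[0,-0.068,-0.011],1],[[0,0,0],[0,-0.069,-0.007],1],[[0,0,0],[0,-0.069,-0.003],1],[[0,0,0],[0,-0.069,0.001],1]]' 20
python3 - <<'E'
from h import *
from cell import get_state
s=get_state();v=np.load("unit.npy");print(Ru(v).T@(s["position"]-[v[0],v[1],0]),bar(.297),s["ft_force"])
E
```

```text
time_s: 14.05
position: [0.69, 0.0139, 0.2546]
tcp_rot: [[0.088, 0.996, 0.003], [0.996, -0.088, 0.001], [0.001, 0.003, -1.0]]
ft_force: [-0.0, 0.6, -1.9]
opening: 0.0092
grasp_force: 20.0
time_s: 14.55
position: [0.6392, 0.019, 0.261]
tcp_rot: [[0.088, 0.996, 0.007], [0.996, -0.088, 0.001], [0.002, 0.007, -1.0]]
ft_force: [1.1, 1.7, 2.8]
opening: 0.0089
grasp_force: 20.0
[-0.00780449  0.00125988  0.26096932] [-0.00833033  0.          0.27494172] [1.07332998 1.6840618  2.77575075]
```

The bar is held and tracks the arc with low forces, so I'll continue.

```bash
python3 -m inch '[[[0,0,0],[0,-0.069,0.005],1],[[0,0,0],[0,-0.069,0.009],1],[[0,0,0],[0,-0.068,0.013],1],[[0,0,0],[0,-0.067,0.017],1],[[0,0,0],[0,-0.066,0.021],1]]' 20
python3 -m inch '[[[0,0,0],[0,-0.065,0.025],1],[[0,0,0],[0,-0.063,0.029],1],[[0,0,0],[0,-0.061,0.032],1],[[0,0,0],[0,-0.059,0.036],1],[[0,0,0],[0,-0.057,0.039],1]]' 20
python3 - <<'E'
from h import *
from cell import get_state
s=get_state();v=np.load("unit.npy");print(Ru(v).T@(s["position"]-[v[0],v[1],0]),bar(.89),s["ft_force"])
E
```

```text
time_s: 15.05
position: [0.5884, 0.0238, 0.2507]
tcp_rot: [[0.088, 0.996, 0.006], [0.996, -0.088, 0.002], [0.003, 0.006, -1.0]]
ft_force: [1.2, 3.3, 0.6]
opening: 0.0091
grasp_force: 20.0
time_s: 15.55
position: [0.5429, 0.0281, 0.2262]
tcp_rot: [[0.088, 0.996, 0.006], [0.996, -0.088, 0.003], [0.003, 0.006, -1.0]]
ft_force: [0.5, 5.2, -0.6]
opening: 0.0095
grasp_force: 20.0
[-0.10454081  0.00205389  0.22615513] [-0.10467449  0.          0.24041813] [ 0.54207358  5.19009048 -0.61586512]
```

```bash
python3 -m inch '[[[0,0,0],[0,-0.054,0.043],1],[[0,0,0],[0,-0.052,0.046],1],[[0,0,0],[0,-0.049,0.049],1],[[0,0,0],[0,-0.046,0.052],1],[[0,0,0],[0,-0.043,0.054],1]]' 20
python3 -m inch '[[[0,0,0],[0,-0.04,0.057],1],[[0,0,0],[0,-0.036,0.059],1],[[0,0,0],[0,-0.033,0.061],1],[[0,0,0],[0,-0.029,0.063],1],[[0,0,0],[0,-0.025,0.065],1]]' 20
python3 - <<'E'
from h import *
from cell import get_state
s=get_state();v=np.load("unit.npy");print(Ru(v).T@(s["position"]-[v[0],v[1],0]),bar(1.483),s["ft_force"])
E
```

```text
time_s: 16.05
position: [0.5065, 0.0314, 0.1892]
tcp_rot: [[0.088, 0.996, 0.005], [0.996, -0.088, 0.003], [0.003, 0.005, -1.0]]
ft_force: [0.7, 4.9, 0.6]
opening: 0.0091
grasp_force: 20.0
time_s: 16.55
position: [0.4823, 0.0335, 0.1432]
tcp_rot: [[0.088, 0.996, 0.005], [0.996, -0.088, 0.002], [0.003, 0.005, -1.0]]
ft_force: [0.6, 6.2, -0.5]
opening: 0.0092
grasp_force: 20.0
[-0.16533999  0.00216435  0.1431789 ] [-0.16527605  0.          0.15794676] [ 0.62037136  6.20658202 -0.51184764]
```

```bash
python3 -m inch '[[[0,0,0],[0,-0.021,0.066],1],[[0,0,0],[0,-0.017,0.067],1],[[0,0,0],[0,-0.013,0.068],1],[[0,0,0],[0,-0.009,0.065],1],[[0,0,0],[0,-0.005,0.05],1]]' 20
python3 -m inch '[[[0,0,0],[0,0,0.015],1],[[0,0,0],[0,0,0.01],1],[[0,0,0],[0,0,0],1]]' 20
python3 - <<'E'
from h import *
from cell import get_state
s=get_state();v=np.load("unit.npy");print(Ru(v).T@(s["position"]-[v[0],v[1],0]),bar(1.78),s["ft_force"])
E
```

```text
time_s: 17.05
position: [0.4729, 0.0342, 0.0955]
tcp_rot: [[0.088, 0.996, 0.005], [0.996, -0.088, 0.002], [0.002, 0.004, -1.0]]
ft_force: [0.8, 5.3, 0.6]
opening: 0.0091
grasp_force: 20.0
time_s: 17.35
position: [0.4727, 0.0341, 0.0923]
tcp_rot: [[0.088, 0.996, 0.004], [0.996, -0.088, 0.002], [0.002, 0.004, -1.0]]
ft_force: [-0.7, 5.2, 0.6]
opening: 0.0092
grasp_force: 20.0
[-0.17496226  0.00198509  0.092255  ] [-0.17499834  0.          0.10704127] [-0.72141973  5.18474412  0.58795882]
```

```bash
python3 -m inch '[[[0,0,0],[0,0,0.008],1],[[0,0,0],[0,0,0.008],1],[[0,0,0],[0,0,0],1]]' 20
```

```text
time_s: 17.65
position: [0.4728, 0.0341, 0.0916]
tcp_rot: [[0.088, 0.996, 0.005], [0.996, -0.088, 0.002], [0.002, 0.005, -1.0]]
ft_force: [-6.8, 5.1, 19.5]
opening: 0.0092
grasp_force: 20.0
```

The flap has landed on the supports (19.5 N up). I'll open narrowly and lift straight off.

```bash
python3 -m inch '[[[0,0,0],[0,0,-0.008],1],[[0,0,0],[0,0,0],0.54],[[0,0,0],[0,0,0],0.54],[[0,0,0],[0,0,0],0.54],[[0,0,0],[0,0,-0.03],0.54]]' 20
python3 -m inch '[[[0,0,0],[0,0,-0.06],0.54],[[0,0,0],[0,0,-0.1],0.54],[[0,0,0],[0,-0.1,-0.3],0.54],[[0,0,0],[0,-0.1,-0.3],0.54],[[0,0,0],[0,0,0],0.54]]' 20
python3 - <<'E'
from cell import *
import cv2,numpy as np
a=read_camera("side")["pixels"];b=read_camera("top")["pixels"]
cv2.imwrite("pics/fin.png",np.hstack([cv2.resize(a[60:400,160:480],(400,425)),cv2.resize(b[60:280,130:400],(400,425))])[:,:,::-1])
E
```

```text
time_s: 18.15
position: [0.4724, 0.0331, 0.0949]
tcp_rot: [[0.088, 0.996, 0.003], [0.996, -0.088, 0.001], [0.001, 0.003, -1.0]]
ft_force: [0.8, 0.2, 0.3]
opening: 0.0214
grasp_force: 0.0
time_s: 18.65
position: [0.4441, 0.0358, 0.2152]
tcp_rot: [[0.088, 0.996, 0.015], [0.996, -0.088, -0.0], [0.001, 0.014, -1.0]]
ft_force: [0.6, 1.4, -0.4]
opening: 0.0207
grasp_force: 0.0
```

View pics/fin.png

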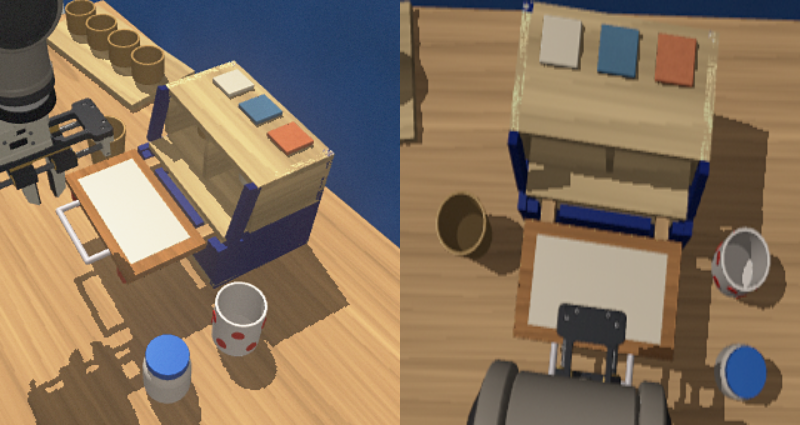

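The flap lies level on both supports, the gripper is clear, and the pot, mug and jar are where they stood. Handing in.

```bash
python3 -m inch '[[[0,0,0],[0,0,0],0.54],[[0,0,0],[0,0,0],0.54]]' && python3 -c "from cell import job_done;print(job_done())"
```

```text
time_s: 18.95
position: [0.442, 0.0358, 0.2081]
tcp_rot: [[0.088, 0.996, 0.001], [0.996, -0.088, 0.001], [0.001, 0.001, -1.0]]
ft_force: [0.1, -0.6, -1.1]
opening: 0.0214
grasp_force: 0.0
the job is handed in; nothing more can be done
None
```

I pulled both supports out to their stops, then lowered the flap under control until it rested level on them. The gripper has let go, the last pictures show the pot, mug and jar where they stood, and I handed the job in at about 19 s; no verdict came back.

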